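# Hold a racked window frame square with the carpenter's square

## Robot

A 6-joint arm with a two-finger parallel gripper is mounted at the origin on the work surface. World frame = base frame: x ahead of the robot, y to its left, z up, the work surface at z = 0. Lengths are in m, angles in rad, forces in N, time in s.
With the tool pointing down it reaches from about 0.325 to 0.85 m from the base axis. Payload 4.4 kg.
Tool frame: the origin (TCP) lies midway between the tips of the shut fingers; the grasp point (between the pads) lies 19 mm behind it; z points along the fingers, y is the line along which they close (so a half turn about z gives the same grasp; the last joint's range is limited). The gripper opens to 94 mm and grips with 3 to 60 N. Pads are 16 mm wide; open, the fingers measure 119 mm over their backs; the gripper's body (75 mm by 177 mm) begins 78 mm behind the grasp point.
Start: joints at [-1.355, 0.207, 1.542, -0, 1.393, -0.15], TCP at [0.206, -0.537, 0.205] pointing down, gripper open.
Joint ranges: [-2.73, 2.73], [-0.86, 2.22], [0.23, 2.46], [-1.11, 4.25], [0.08, 2.63], [-2.82, 2.82]. Speed limits (rad/s): [2.79, 2.79, 3.14, 3.14, 3.14, 3.14].

## Interface

Orientations are given as a 3x3 rotation matrix whose columns are the frame's x, y, z axes.
In Python, from cell import manip gives the robot as it stands.
- The arm moves only by the shell command python3 drive.py 'ROWS' [OPENING]. ROWS is a JSON list that holds a single list of rows (three levels of brackets), with 1 to 20 rows, each of 4 numbers: dx, dy, dz in cm, then a turn about the tool's z in units of 0.05 rad; each row is the pose to reach, as a shift and turn from the pose commanded when the command began, along the tool's axes at that moment; what a row does not reach only later rows make up. A row lasts 1/8 s, in which the tool goes at most 0.0625 m and 0.188 rad, less where a joint would pass 70% of its speed; a pose out of reach is approached as far as the arm can. OPENING is the opening from 0.0 (shut) to 1.0 (fully open), set as the command begins (- or left out keeps the last). The fingers move at their own pace and stop on an object; the grip force is fixed at half the most. Time passes only in rows, so rows that do not move let the fingers close. It prints the time, the measured TCP pose, the force, the opening and the grip force at its end. Input that does not fit is refused with a message, and nothing moves.
- manip.get_obs(): the state, without advancing time (a new reading comes with each control period).
- manip.get_image(name): name is "side" or "top"; returns a dict with "color" (480x640x3 uint8, blue, green, red), "fx", "fy", "cx", "cy" (pixels), "k1" (the pictures are not rectified: a ray, as slopes to the right and down, at radius r is drawn at 1 + k1 r^2 times it, then the intrinsics apply), "rvec" (rotation vector, rad) and "tvec" (3), from world to camera coordinates, as OpenCV has them. Camera axes: x right, y down, z forward; pixel columns grow to the right and rows downward; lengths in m; the calibration is good to about 2 mm. A picture is of the moment at which its call begins. There is no depth.
- manip.close_job(): hands the job in; it is judged then, once.
The state is a dict: "time": time; "joints": joint angles; "qd": joint speeds; "effort": joint torques, N m; "ee_pos": TCP position; "tool_rot": TCP orientation; "force": force on the tool from outside, world axes, zero at the start; "ft_torque": the same for the moment, N m; "gripper_width": opening from 0.0 (shut) to 1.0 (fully open); "grasp_force": force on a finger pad.
Only numpy, scipy, OpenCV 4.12 (cv2) and the standard library are available. Lean on these libraries where they do the work, as an engineer would, in place of code of your own. Each camera call takes 0.05 s, during which the arm holds its last target. There are 200 camera calls.

## Task

The corner of this timber window frame has racked out of true: its darker side rail leans in on its nail. Pick up the carpenter's square by its raised wooden grip, lay it flat on the bench in the inside corner and press it home, without brute force, until its stock is flush along the pale fixed rail and its steel blade has pushed the side rail out square and is flush along it. Finish still gripping the square and pressing it lightly against both rails, as the side rail springs back if let go, and leave the other tools on the bench where they are.

Things in the scene. Friction and masses are not known exactly. Their poses are not given: they have to be found in the camera images.
- square: Carpenter's square, loose, flat on the bench, about 300 g. Origin: underside, below the middle of its grip; z up. Pale wood stock along y: x -14 to +14 mm, y -55 to +75, 22 high. Steel blade runs in -x from the stock (see blade_tip). Outer faces: stock face x = +14 mm, blade edge y = -55 mm; they meet at the heel
- heel (a point): Outer corner (heel) of the square, at x +14, y -55 mm of the square, 8.5 mm above its underside
- blade_tip (a point): Far end of the blade's outer edge, at x -186, y -55 mm of the square. The blade is 5 mm thick (6 to 11 mm above the bench) and 32 mm wide (y -55 to -23 mm)
- grip (a point): Middle of the square's upright wooden grip, 60 mm above the square's origin. The grip is 16 mm thick (square x -8 to +8), 60 mm long (y -30 to +30), z 22 to 74 mm. Fingers close along the square's x; gripped here, the fingertips pass above the rails
- frame: Fixed frame corner; origin at the inside corner, bench height. The pale rail (45 mm wide, y -50 to 215 mm, 30 high) runs along y, inner face x = 0; the side rail, when square, runs along -x, inner face y = 0. The square belongs at x < 0, y > 0, its axes parallel to these, heel at the origin. A steel hold-down over the pale rail at y 175 mm stands 40 mm high
- side_rail (a joint): Angle (rad) of the darker side rail on its nail: 0 = square to the pale rail, positive = free end leaning in over the quarter where the square goes; starts at 0.08 to 0.19. Stiff and springy: about 0.45 N m (some 3 N at the blade's tip) swings it to 0; let go, it springs back to about 0.07
- rail_end (a point): Free end of the side rail, on its inner face, 8.5 mm above the bench. The rail is 240 mm long, 45 wide, 30 high and turns in the bench plane on a nail in its midline at frame x -25, y -22.5 mm, 218 mm from this end
- chisel: Wood chisel, 255 mm long, lying down. Origin: underside. A bystander, to be left alone
- tape: Black and yellow tape measure, 65 x 70 x 34 mm. Origin: underside. A bystander, to be left alone
- offcut: Loose pale timber offcut, 120 x 45 x 30 mm. Origin: underside. A bystander, to be left alone
- gauge: Wooden marking gauge, 220 mm beam with a 60 x 50 mm fence. Origin: underside. A bystander, to be left alone
- plane: Wooden hand plane, 240 x 60 mm, iron up to 140 mm high. Origin: underside. A bystander, to be left alone

How it is judged:
By the outcome, as a careful person would: the job done as asked, in the order asked, and still so for the second after the job is handed in, while the arm keeps its last pose, push and grip.
It also fails if it takes over 48 s, if anything falls off the work surface, if the arm or the gripper's body presses on something with over 40 N, if the wrist force passes 120 N, or if a joint passes its speed limit or range.

## Working session

There is one attempt and no reset: what is moved stays moved. The work goes in short steps, Python scripts to look and compute and a shell command to move; the robot and the scene stay as the last step left them, time stands still between calls to the robot, and variables do not carry over. Pictures are saved under pics/ and viewed, at most 12 in all, crops included, and the job is handed in when it is done.

```bash
ls; mkdir -p pics; cat > h.py <<'E'
import numpy as np, cv2
from cell import manip
def grab(n):
    d=manip.get_image(n); return d
def K(d): return np.array([[d['fx'],0,d['cx']],[0,d['fy'],d['cy']],[0,0,1.]]), np.array([d['k1'],0,0,0,0.])
def ray(d,uv):
    k,dist=K(d); p=cv2.undistortPoints(np.array(uv,float).reshape(-1,1,2),k,dist).reshape(-1,2)
    R=cv2.Rodrigues(np.array(d['rvec'],float))[0]; t=np.array(d['tvec'],float).ravel()
    return -R.T@t, np.c_[p,np.ones(len(p))]@R
def toz(d,uv,z):
    c,r=ray(d,uv); return c+r*((z-c[2])/r[:,2])[:,None]
def proj(d,P):
    k,dist=K(d); return cv2.projectPoints(np.array(P,float).reshape(-1,3),np.array(d['rvec'],float),np.array(d['tvec'],float),k,dist)[0].reshape(-1,2)
E
python3 - <<'E'
from h import *
import pickle
for n in ('top','side'):
    d=grab(n); cv2.imwrite(f'pics/{n}0.png',d['color']); pickle.dump(d,open(n+'0.pkl','wb'))
    print({k:v for k,v in d.items() if k!='color'})
o=manip.get_obs(); print(o)
E
```

```text
cell.py
drive.py
pics
{'fx': 594.4599225101024, 'fy': 594.4599225101024, 'cx': 331.07383671503374, 'cy': 241.71203939878893, 'k1': -0.07912548477793771, 'rvec': array([ 2.16107182, -2.13296685,  0.16090836]), 'tvec': array([0.01476731, 0.48771367, 1.45481782])}
{'fx': 433.75240442988746, 'fy': 433.75240442988746, 'cx': 319.92484294516873, 'cy': 234.2905526982172, 'k1': -0.024942154967356193, 'rvec': array([ 0.77674372, -2.66282253,  0.99285029]), 'tvec': array([0.40404626, 0.23639912, 1.02714874])}
{'time': 0.1, 'joints': array([-1.35551219e+00,  2.07358543e-01,  1.54277227e+00, -2.23817838e-06,
        1.39351515e+00, -1.50524697e-01]), 'qd': array([ 0.0008847 , -0.00137774, -0.00288158, -0.00169798, -0.00109092,
       -0.00048994]), 'effort': array([ 3.40781417e-04, -3.71861494e+01, -2.82291108e+01,  7.00373529e-02,
        3.11593653e-02, -5.56682585e-05]), 'ee_pos': array([ 0.20550018, -0.53625327,  0.20441186]), 'tool_rot': array([[ 9.33834669e-01,  3.57704651e-01, -4.40790683e-04],
       [ 3.57704792e-01, -9.33832565e-01,  2.00544050e-03],
       [ 3.05730699e-04, -2.03042280e-03, -9.99997892e-01]]), 'force': array([ 0.04321052,  0.27547531, -1.29237751]), 'ft_torque': array([ 0.0567637 ,  0.00510078, -0.00842306]), 'grasp_force': 0.0, 'gripper_width': 1.0014412702834026}
```

View pics/top0.png

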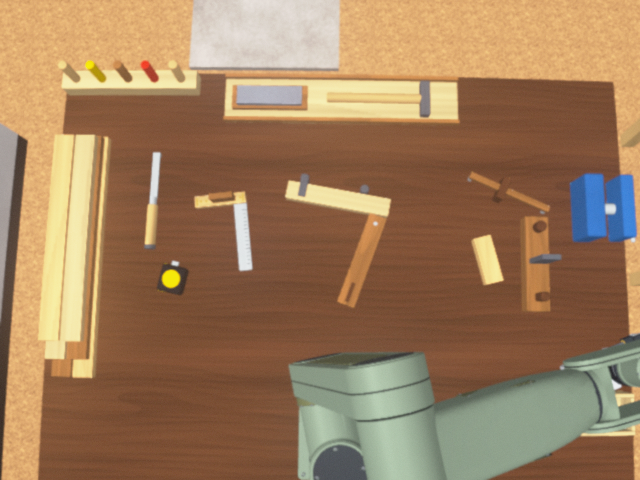

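View pics/side0.png

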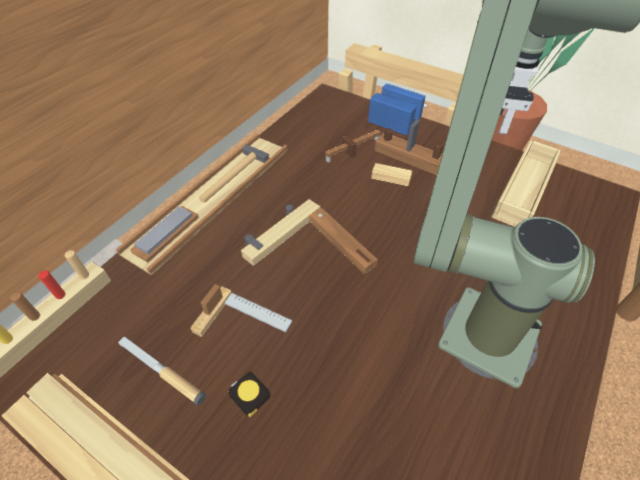

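The top view shows the square at (195–250, 193–270) with its grip at (220,197), the pale rail from (287,190) to (390,207), and the side rail running down to (346,303). I'll enlarge that area.

```bash
python3 - <<'E'
from h import *
a=cv2.imread('pics/top0.png')
cv2.imwrite('pics/c1.png',cv2.resize(a[165:315,185:395],(798,570),interpolation=cv2.INTER_CUBIC))
E
```

```text
(no output)
```

View pics/c1.png

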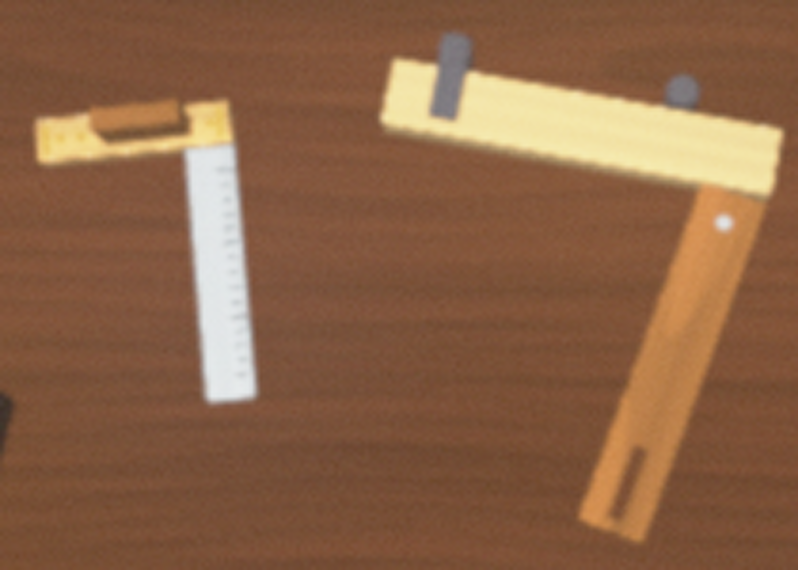

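The enlarged crop gives these corners. The square's outer stock corners are (36,118) and (229,101), and its blade tip corners are (256,397) and (208,403). The rail's corners are (397,58), (783,128), (773,195) and (381,125). The nail is at (724,222), and the side rail's end corners are (580,517) and (642,541). I'll fit poses to these and check them in the side view.

```bash
cat > fit.py <<'E'
from h import *
import pickle
from scipy.optimize import least_squares
d=pickle.load(open('top0.pkl','rb'));s=pickle.load(open('side0.pkl','rb'))
px=lambda c: np.array(c,float)/3.8+[184.6,164.6]
def W(p,L):
    L=np.array(L,float)/1000; c,q=np.cos(p[2]),np.sin(p[2])
    return np.c_[p[0]+c*L[:,0]-q*L[:,1],p[1]+q*L[:,0]+c*L[:,1],L[:,2]]
def fit(L,C,x0):
    r=least_squares(lambda p:(proj(d,W(p,L))-px(C)).ravel(),x0,loss='soft_l1'); return r.x,r.fun.reshape(-1,2)
SQ=[(14,75,22),(14,-55,22),(-186,-55,11),(-186,-23,11),(8,30,74),(8,-30,74)]
SC=[(36,118),(229,101),(256,397),(208,403),(91,108),(180,100)]
FR=[(45,215,30),(45,-50,30),(0,-50,30),(0,215,30)]
FC=[(397,58),(783,128),(773,195),(381,125)]
def rail(a):  # rail pts in frame mm; positive a leans free end to +y
    n=np.array([-25,-22.5]); c,q=np.cos(-a),np.sin(-a); R=np.array([[c,-q],[q,c]])
    return [(*(n+R@v),30) for v in [(-218,22.5),(-218,-22.5),(0,0)]]
if __name__=='__main__':
    c0=toz(d,[px((138,110))],.07)[0]
    sq,r=fit(SQ,SC,[c0[0],c0[1],0]);print('sq',sq);print(r.round(1))
    c0=toz(d,[px((700,185))],.03)[0]
    fr,r=fit(FR,FC,[c0[0],c0[1],0]);print('fr',fr);print(r.round(1))
    RC=px([(580,517),(642,541),(724,222)])
    a=least_squares(lambda a:(proj(d,W(fr,rail(a[0])))-RC).ravel(),[.1]);print('rail',a.x,a.fun.reshape(-1,2).round(1))
    im=s['color'][190:350,180:390].copy();im=cv2.resize(im,None,fx=3.7,fy=3.7,interpolation=cv2.INTER_CUBIC)
    for P in (W(sq,SQ),W(fr,FR),W(fr,rail(a.x[0]))):
        for u in proj(s,P): cv2.circle(im,tuple(int(v) for v in (u-[179.6,189.6])*3.7),3,(0,0,255),1)
    cv2.imwrite('pics/c2.png',im); np.savez('poses',sq=sq,fr=fr,a=a.x)
E
python3 fit.py
```

```text
sq [0.59638741 0.29704843 0.11535888]
[[ 0.5  1. ]
 [-0.   0.4]
 [-0.1  0.1]
 [-0.1 -0.2]
 [-0.5 -0.4]
 [ 0.2 -0.8]]
fr [ 0.56546584 -0.07277111 -0.16844223]
[[-0.4  0.4]
 [ 0.1  0.3]
 [-0.2 -0.3]
 [ 0.4 -0.4]]
rail [0.18137801] [[-0.5  0.3]
 [ 0.2  0.4]
 [ 0.4  0.2]]
```

View pics/c2.png

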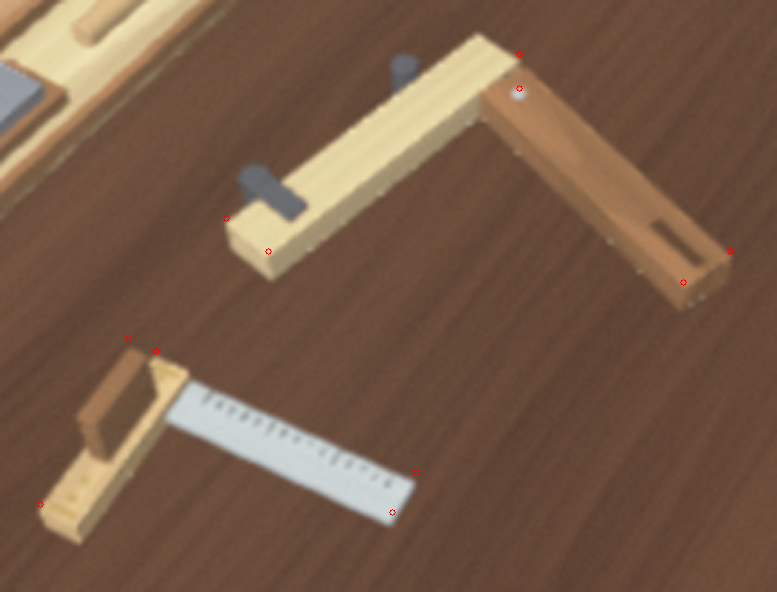

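The poses fit the top view within 1 px. In the side view everything sits the same ~2 px (a few mm) lower, so the relative pose is sound. I'll average the two cameras for the absolute pose.

```bash
cat > go.py <<'E'
from h import *
def delta(xy,z,psi):
    "shift in tool axes and turn to reach TCP xy,z with tool-x yaw psi"
    o=manip.get_obs(); R=o['tool_rot']; p=R.T@(np.array([*xy,z])-o['ee_pos'])
    return p.round(4),round(float(np.arctan2(R[1,0],R[0,0])-psi),4)
E
python3 - <<'E'
from fit import *; from go import *
P=np.load('poses.npz'); sq,fr=P['sq'],P['fr']
t=[(toz(s,proj(s,W(p,[(0,0,30)]))+[[0.3,2]],.03)-W(p,[(0,0,30)]))[0] for p in (sq,fr)]
print(t)
sh=np.mean(t,0)[:2]/2; c=sq[:2]+sh; np.savez('poses2',sq=[*c,sq[2]],fr=[*(fr[:2]+sh),fr[2]])
print(c,fr[:2]+sh,delta(c,.16,sq[2]+np.pi/2))
E
```

```text
[array([-4.40379811e-03,  3.88212553e-03,  2.77555756e-17]), array([-5.07598782e-03,  6.10948992e-03,  2.77555756e-17])]
[0.59401746 0.29954633] [ 0.5630959 -0.0702732] (array([ 0.6618, -0.6414,  0.0459]), -1.3203)
```

The rows are not in the units I measure in: shifts go in cm and turns go in units of 0.05 rad. I convert before sending: 0.662 m is 66.2, 0.66 m is 66, -1.32 rad is -26.4.

```bash
python3 drive.py '[[[6,-6,0.3,-2.4],[66,-64,4.6,-26.4],[66,-64,4.6,-26.4],[66,-64,4.6,-26.4],[66,-64,4.6,-26.4],[66,-64,4.6,-26.4],[66,-64,4.6,-26.4],[66,-64,4.6,-26.4],[66,-64,4.6,-26.4],[66,-64,4.6,-26.4],[66,-64,4.6,-26.4],[66,-64,4.6,-26.4],[66,-64,4.6,-26.4],[66,-64,4.6,-26.4],[66.2,-64.1,4.6,-26.4],[66.2,-64.1,4.6,-26.4],[66.2,-64.1,4.6,-26.4],[66.2,-64.1,4.6,-26.4]]]' 1.0
python3 - <<'E'
from fit import *; from go import *
P=np.load('poses2.npz');sq=P['sq'];print(delta(sq[:2],.041,sq[2]+np.pi/2))
a=[]
for n,(x,y) in (('top',(170,150)),('side',(140,200))):
    d=grab(n);a.append(cv2.resize(d['color'][y:y+150,x:x+100],(400,600),interpolation=cv2.INTER_CUBIC))
cv2.imwrite('pics/c3.png',np.hstack(a))
E
```

```text
time: 2.35
ee_pos: [0.5942, 0.297, 0.1595]
tool_rot: [[-0.113, 0.994, -0.001], [0.994, 0.113, -0.0], [-0.0, -0.001, -1.0]]
force: [-0.3, 0.0, 1.2]
gripper_width: 1.004
grasp_force: 0.0
(array([0.0026, 0.0002, 0.1185]), -0.0018)
```

View pics/c3.png

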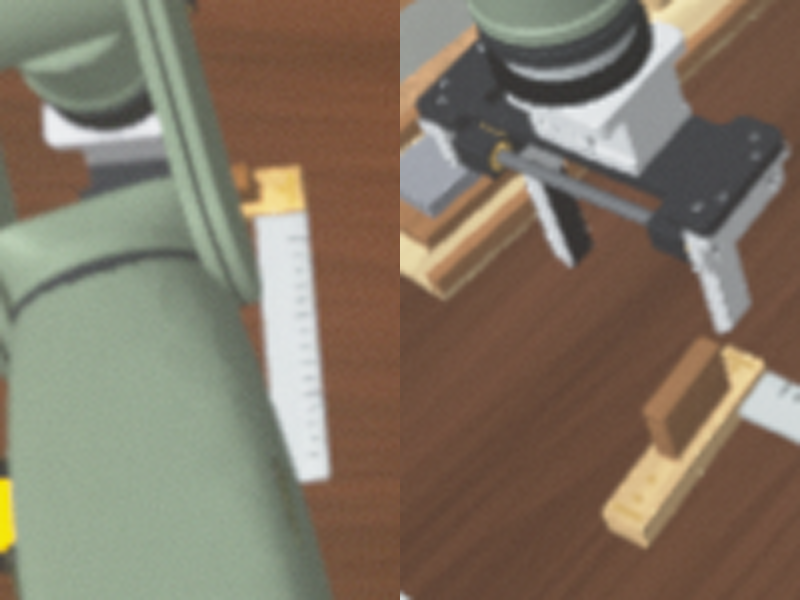

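The fingers straddle the grip: in the side crop their tips are at (570,265) and (725,330), and the grip is at (690,400). Next I descend and close.

In the tool's units: 0.002 m is 0.2, 0.118 m is 11.8.

```bash
python3 drive.py '[[[0.1,0,5,0],[0.2,0,9,0],[0.2,0,11,0],[0.2,0,11.8,0],[0.2,0,11.8,0],[0.2,0,11.8,0]]]'
python3 drive.py '[[[0,0,0,0],[0,0,0,0],[0,0,0,0],[0,0,0,0],[0,0,0,0],[0,0,0,0],[0,0,0,0]]]' 0
python3 drive.py '[[[0,0,-2,0],[0,0,-4,0],[0,0,-5,0],[0,0,-5,0],[0,0,-5,0]]]'
python3 - <<'E'
from fit import *
a=[]
for n,(x,y) in (('top',(170,150)),('side',(150,200))):
    d=grab(n);pickle.dump(d,open(n+'1.pkl','wb'));a.append(cv2.resize(d['color'][y:y+150,x:x+150],(400,400),interpolation=cv2.INTER_CUBIC))
cv2.imwrite('pics/c4.png',np.hstack(a))
E
```

```text
time: 3.2
ee_pos: [0.5959, 0.3009, 0.0435]
tool_rot: [[-0.115, 0.993, 0.003], [0.993, 0.115, 0.001], [0.001, 0.004, -1.0]]
force: [0.0, 1.2, -0.4]
gripper_width: 0.998
grasp_force: 0.0
time: 4.08
ee_pos: [0.5943, 0.3004, 0.0414]
tool_rot: [[-0.115, 0.993, -0.0], [0.993, 0.115, -0.0], [-0.0, -0.0, -1.0]]
force: [-0.6, 0.4, 0.1]
gripper_width: 0.294
grasp_force: 0.0
time: 4.7
ee_pos: [0.5936, 0.3002, 0.0907]
tool_rot: [[-0.115, 0.993, -0.001], [0.993, 0.115, -0.0], [-0.0, -0.002, -1.0]]
force: [-0.5, 0.9, -3.2]
gripper_width: 0.167
grasp_force: 29.9
```

View pics/c4.png

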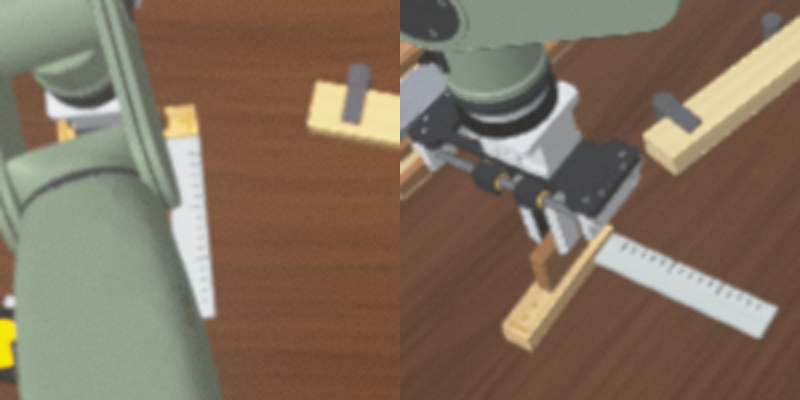

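The square is held, but only by the top of the grip: the fingers hadn't finished closing when I lifted. I'll set it back down gently and regrip at the proper height.

```bash
for i in 1; do python3 drive.py '[[[0,0,1,0],[0,0,2,0],[0,0,2.4,0],[0,0,2.4,0]]]'|egrep 'ee_pos|force'; done
python3 drive.py '[[[0,0,0.3,0],[0,0,0.3,0]]]'|egrep 'ee_pos|force'
python3 drive.py '[[[0,0,0.3,0],[0,0,0.3,0]]]'|egrep 'ee_pos|force'
```

```text
ee_pos: [0.5937, 0.3002, 0.0664]
force: [0.0, 0.7, -3.2]
grasp_force: 29.9
ee_pos: [0.5944, 0.3005, 0.0646]
force: [-0.2, -0.1, -4.1]
grasp_force: 29.9
ee_pos: [0.595, 0.301, 0.0632]
force: [-3.0, 0.2, 3.3]
grasp_force: 29.8
```

In the tool's units: 0.021 m is 2.1, -0.012 m is -1.2.

```bash
python3 drive.py '[[[0,0,0,0],[0,0,0,0],[0,0,0,0],[0,0,0,0]]]' 0.4|egrep 'ee_pos|force|width'
python3 drive.py '[[[0,0,1,0],[0,0,2.1,0],[0,0,2.1,0],[0,0,2.1,0]]]'|egrep 'ee_pos|force'
python3 drive.py '[[[0,0,0,0],[0,0,0,0],[0,0,0,0],[0,0,0,0],[0,0,0,0],[0,0,0,0]]]' 0
python3 drive.py '[[[0,0,-0.1,0],[0,0,-0.6,0],[0,0,-1.2,0],[0,0,-1.2,0],[0,0,-1.2,0]]]'
python3 - <<'E'
from fit import *
a=[]
for n,(x,y) in (('top',(180,150)),('side',(180,220))):
    d=grab(n);pickle.dump(d,open(n+'2.pkl','wb'));a.append(cv2.resize(d['color'][y:y+130,x:x+130],(400,400),interpolation=cv2.INTER_CUBIC))
cv2.imwrite('pics/c5.png',np.hstack(a))
E
```

```text
ee_pos: [0.5943, 0.3003, 0.0612]
force: [-0.1, -0.2, -0.0]
gripper_width: 0.403
grasp_force: 0.0
ee_pos: [0.5942, 0.3004, 0.0401]
force: [-0.8, -0.9, -0.5]
grasp_force: 0.0
time: 7.55
ee_pos: [0.5948, 0.3005, 0.0408]
tool_rot: [[-0.115, 0.993, 0.001], [0.993, 0.115, 0.0], [0.0, 0.001, -1.0]]
force: [1.0, 1.3, 0.5]
gripper_width: 0.164
grasp_force: 30.0
time: 8.18
ee_pos: [0.5942, 0.3004, 0.0524]
tool_rot: [[-0.115, 0.993, -0.0], [0.993, 0.115, 0.0], [0.0, -0.0, -1.0]]
force: [0.5, 0.2, -3.3]
gripper_width: 0.17
grasp_force: 30.0
```

View pics/c5.png

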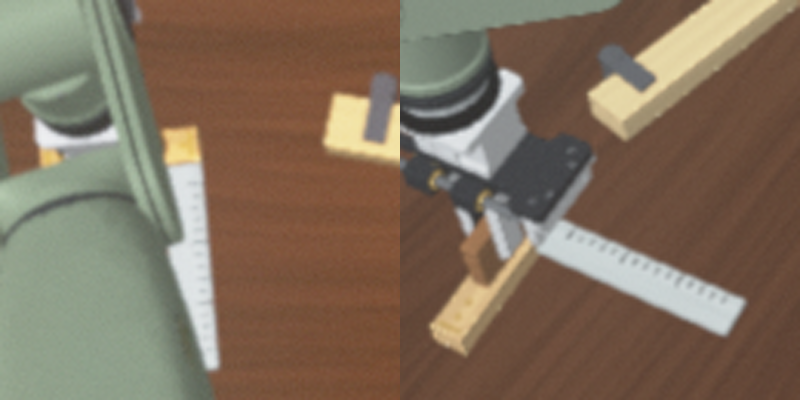

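The grip is now held low, between the fingers, and lifted 12 mm. From the side view the square hangs level.

```bash
cat >> go.py <<'E'
fr=np.load('poses2.npz')['fr']
ex=np.array([np.cos(fr[2]),np.sin(fr[2])]);ey=np.array([-ex[1],ex[0]])
def at(): # TCP in frame axes, mm
    o=manip.get_obs();v=o['ee_pos'][:2]-fr[:2];R=o['tool_rot'];f=o['force'];t=o['ft_torque']
    print('frame x,y,z mm',(v@ex*1e3).round(1),(v@ey*1e3).round(1),(o['ee_pos'][2]*1e3).round(1),'yaw err',round(float(np.arctan2(R[1,0],R[0,0])-fr[2]-np.pi/2),4),'F',(f[:2]@ex).round(1),(f[:2]@ey).round(1),f[2].round(1),'T',t.round(2),'t',round(o['time'],1))
E
python3 -c "
from go import *
at();print(delta(fr[:2]-.025*ex+.115*ey,.092,fr[2]+np.pi/2))"
```

```text
frame x,y,z mm -31.6 370.5 52.2 yaw err 0.2834 F -0.6 -0.7 -3.4 T [ 0.04 -0.28  0.01] t 8.3
(array([-0.2472, -0.0652, -0.0397]), 0.2834)
```

```bash
python3 drive.py '[[[0,0,-2,0],[0,0,-4,1],[-3,-0.8,-4,3],[-7,-1.8,-4,4.4],[-11,-2.9,-4,5.66],[-15,-4,-4,5.66],[-19,-5,-4,5.66],[-23,-6.1,-4,5.66],[-24.7,-6.5,-4,5.66],[-24.7,-6.5,-4,5.66],[-24.7,-6.5,-4,5.66]]]'|grep force
python3 -c "
from go import *
at()"
python3 drive.py '[[[0,0,2,0],[0,0,4,0],[0,0,4.7,0],[0,0,4.9,0],[0,0,5,0],[0,0,5,0]]]'|grep force
python3 - <<'E'
from fit import *
from go import at
at()
a=[]
for n,(x,y) in (('top',(270,160)),('side',(220,180))):
    d=grab(n);pickle.dump(d,open(n+'3.pkl','wb'));a.append(cv2.resize(d['color'][y:y+160,x:x+160],(400,400),interpolation=cv2.INTER_CUBIC))
cv2.imwrite('pics/c6.png',np.hstack(a))
E
```

```text
force: [-1.2, 0.5, -3.7]
grasp_force: 30.0
frame x,y,z mm -24.4 116.5 93.0 yaw err 0.0011 F -1.2 0.3 -3.7 T [-0.01 -0.29  0.04] t 9.7
force: [0.0, -0.9, -3.5]
grasp_force: 30.0
frame x,y,z mm -24.0 115.5 43.2 yaw err 0.0006 F 0.2 -0.8 -3.5 T [ 0.02 -0.21  0.03] t 10.4
```

View pics/c6.png

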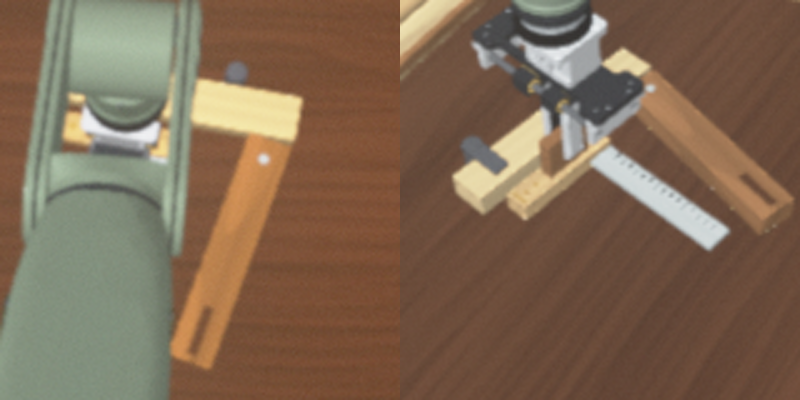

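The square hovers in the corner quarter. It is parallel to the pale rail with a small gap, and its blade is clear of the leaning side rail in the side crop. Next I lower it to the bench, then approach the pale rail in small steps.

```bash
python3 drive.py '[[[0,0,0.1,0],[0,0,0.2,0],[0,0,0.2,0],[0,0,0.2,0]]]'|grep -v rot; python3 -c "
from go import *
at()"
python3 drive.py '[[[0,0.3,0,0],[0,0.6,0,0],[0,0.8,0,0],[0,0.8,0,0]]]'|grep gras;python3 -c "
from go import *
at()"
python3 drive.py '[[[0,0.1,0,0],[0,0.2,0,0],[0,0.2,0,0]]]'|grep gras;python3 -c "
from go import *
at()"
```

```text
time: 11.0
ee_pos: [0.5583, 0.0476, 0.0407]
force: [-1.1, 0.6, -1.8]
gripper_width: 0.167
grasp_force: 30.0
frame x,y,z mm -24.5 115.4 40.7 yaw err 0.0004 F -1.2 0.5 -1.8 T [-0.09 -0.04 -0.04] t 11.0
grasp_force: 30.0
frame x,y,z mm -17.2 115.4 40.7 yaw err 0.0003 F -4.0 0.3 2.5 T [-0.04  0.6  -0.1 ] t 11.5
grasp_force: 30.0
frame x,y,z mm -17.0 115.4 40.7 yaw err 0.0005 F -8.5 0.4 8.9 T [ 0.08  1.59 -0.21] t 11.9
```

```bash
A='from go import *
at()'
python3 drive.py '[[[-0.6,0,-0.05,0],[-1.4,0,-0.05,0],[-2.2,0,-0.05,0],[-2.2,0,-0.05,0]]]'|grep gras; python3 -c "$A"
python3 drive.py '[[[-0.5,0,0,0],[-1,0,0,0],[-1.5,0,0,0],[-1.5,0,0,0]]]'|grep gras; python3 -c "$A"
python3 drive.py '[[[-0.4,0,0,0],[-0.8,0,0,0],[-1,0,0,0],[-1,0,0,0]]]'|grep gras; python3 -c "$A"
```

```text
grasp_force: 30.0
frame x,y,z mm -14.3 92.1 40.7 yaw err -0.0005 F -0.3 -0.7 -2.2 T [-0.2  -0.27  0.03] t 12.4
grasp_force: 30.0
frame x,y,z mm -15.0 77.9 40.8 yaw err -0.0001 F -0.8 -0.8 -3.9 T [ 0.06 -0.15 -0.23] t 12.9
grasp_force: 30.1
frame x,y,z mm -14.9 68.2 40.9 yaw err 0.0001 F -0.8 2.2 -1.7 T [ 0.36  0.01 -0.38] t 13.4
```

```bash
A='from go import *
at()'
python3 drive.py '[[[0,0.1,0,0],[0,0.2,0,0],[0,0.2,0,0]]]'|grep gras; python3 -c "$A"
python3 drive.py '[[[0,0.1,0,0],[0,0.2,0,0],[0,0.2,0,0]]]'|grep gras; python3 - <<'E'
from fit import *
from go import at
at()
a=[]
for n,(x,y) in (('top',(270,160)),('side',(240,190))):
    d=grab(n);pickle.dump(d,open(n+'4.pkl','wb'));a.append(cv2.resize(d['color'][y:y+160,x:x+160],(400,400),interpolation=cv2.INTER_CUBIC))
cv2.imwrite('pics/c7.png',np.hstack(a))
E
```

```text
grasp_force: 30.1
frame x,y,z mm -12.5 68.2 40.8 yaw err 0.0006 F -2.6 0.7 -2.6 T [ 0.29  0.12 -0.37] t 13.8
grasp_force: 30.0
frame x,y,z mm -12.2 68.3 40.8 yaw err 0.0008 F -6.3 1.2 2.6 T [ 0.31  0.96 -0.28] t 14.1
```

View pics/c7.png

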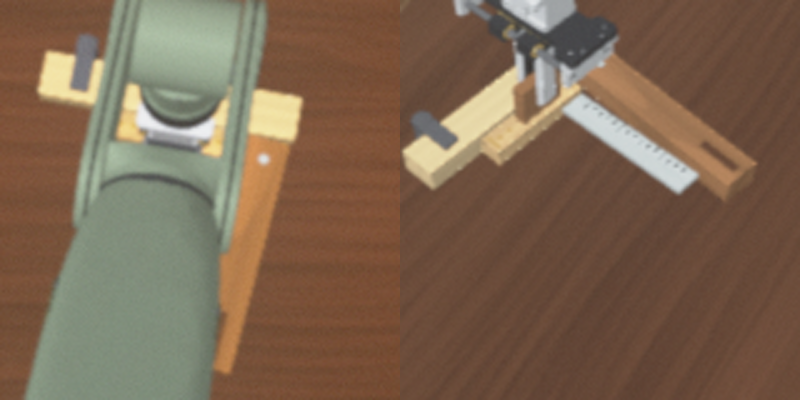

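The stock lies along the pale rail and the blade is pushing the side rail out. I'll keep pressing in small steps.

```bash
A='from go import *
at()'
python3 drive.py '[[[-0.3,0,0,0],[-0.6,0,0,0],[-0.8,0,0,0],[-0.8,0,0,0]]]'|grep gras; python3 -c "$A"
python3 drive.py '[[[-0.2,0,0,0],[-0.3,0,0,0],[-0.3,0,0,0]]]'|grep gras; python3 -c "$A"
python3 drive.py '[[[-0.1,0,0,0],[-0.2,0,0,0],[-0.2,0,0,0]]]'|grep gras; python3 -c "$A"
```

```text
grasp_force: 30.0
frame x,y,z mm -12.1 63.1 41.1 yaw err 0.0004 F -5.4 7.9 2.8 T [ 1.8   0.67 -0.24] t 14.7
grasp_force: 30.0
frame x,y,z mm -12.1 60.5 41.2 yaw err 0.0003 F -6.3 8.7 2.6 T [ 1.98  0.67 -0.25] t 15.1
grasp_force: 30.0
frame x,y,z mm -12.1 58.6 41.2 yaw err 0.0003 F -5.0 9.5 3.0 T [ 2.04  0.68 -0.23] t 15.5
```

```bash
A='from go import *
at()'
python3 drive.py '[[[-0.1,0,0,0],[-0.2,0,0,0],[-0.2,0,0,0]]]'|grep gras; python3 -c "$A"
python3 drive.py '[[[-0.1,0,0,0],[-0.2,0,0,0],[-0.2,0,0,0]]]'|grep gras; python3 -c "$A"
python3 - <<'E'
from fit import *
d=grab('side');pickle.dump(d,open('side5.pkl','wb'));t=grab('top');pickle.dump(t,open('top5.pkl','wb'))
a=cv2.resize(d['color'][200:280,255:375],(790,527),interpolation=cv2.INTER_CUBIC)
cv2.imwrite('pics/c8.png',a)
E
```

```text
grasp_force: 30.0
frame x,y,z mm -12.1 56.7 41.2 yaw err 0.0002 F -5.9 9.7 1.8 T [ 2.09  0.71 -0.28] t 15.8
grasp_force: 30.0
frame x,y,z mm -12.2 54.8 41.2 yaw err 0.0001 F -5.9 10.3 3.6 T [ 2.12  0.75 -0.26] t 16.2
```

View pics/c8.png

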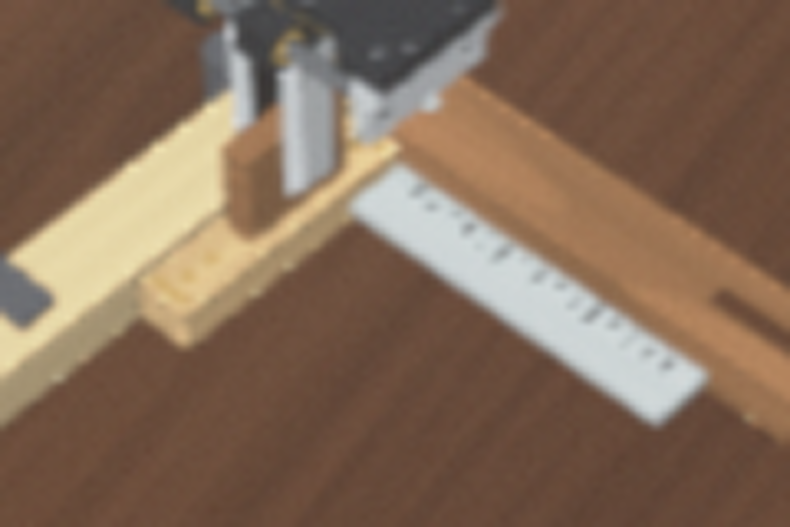

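The stock is flush on the pale rail, with its end at (150,290). The blade tip at (705,375) is against the side rail, and a thin wedge may remain near the heel at (405,160). I'll continue until the force rises.

```bash
A='from go import *
at()'
python3 drive.py '[[[-0.1,0,0,0],[-0.15,0,0,0],[-0.15,0,0,0]]]'|grep gras; python3 -c "$A"
python3 drive.py '[[[-0.1,0,0,0],[-0.15,0,0,0],[-0.15,0,0,0]]]'|grep gras; python3 -c "$A"
```

```text
grasp_force: 30.0
frame x,y,z mm -12.2 54.5 41.2 yaw err -0.0 F -5.2 12.7 2.5 T [ 2.6   0.6  -0.29] t 16.7
grasp_force: 30.0
frame x,y,z mm -12.2 54.4 41.4 yaw err -0.0003 F -5.3 17.1 3.9 T [ 3.25  0.49 -0.26] t 17.1
```

The heel has reached its stop: the force rises with no more travel. I'll ease the y push, firm up x a touch, and check the fit.

In the tool's units: 0.002 m is 0.2, 0.001 m is 0.1.

```bash
python3 drive.py '[[[-0.02,0.1,0.05,0],[0.05,0.2,0.1,0],[0.05,0.2,0.1,0],[0.05,0.2,0.1,0]]]'|egrep 'gras|rot'
python3 - <<'E'
from fit import *
from go import at
at()
d=grab('side');t=grab('top');pickle.dump((d,t),open('f6.pkl','wb'))
a=cv2.resize(d['color'][205:275,265:365],(800,560),interpolation=cv2.INTER_CUBIC)
cv2.imwrite('pics/c9.png',a)
a=cv2.resize(t['color'][170:300,290:400],(507,600),interpolation=cv2.INTER_CUBIC)
cv2.imwrite('pics/c10.png',a)
E
```

```text
tool_rot: [[0.167, 0.986, -0.006], [0.986, -0.167, 0.01], [0.009, -0.007, -1.0]]
grasp_force: 30.0
frame x,y,z mm -12.1 54.4 41.3 yaw err 0.0003 F -13.2 14.7 14.3 T [ 3.15  1.6  -0.27] t 17.6
```

View pics/c9.png

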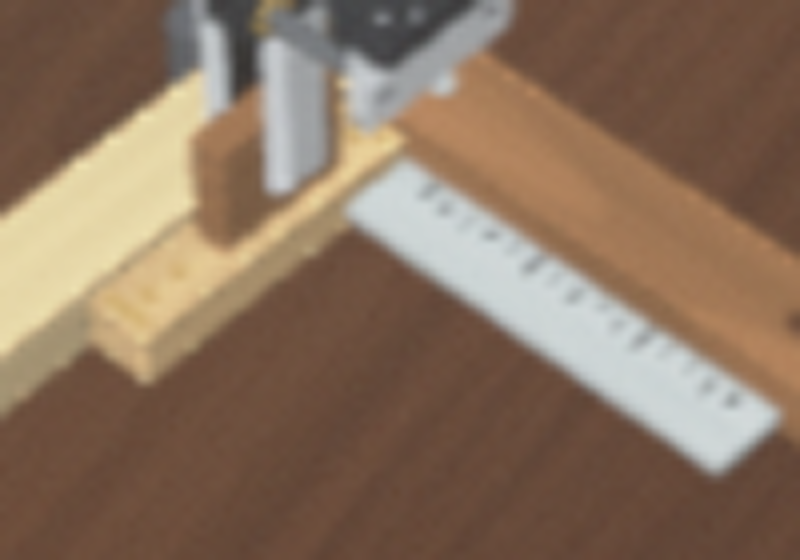

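The blade looks flush along the rail, with an even dark strip from (405,140) to (780,400), and the stock is flush on the pale rail. I'll check the angles by sub-pixel edge fits in the side view.

```bash
python3 - <<'E'
from fit import *
d6,t6=pickle.load(open('f6.pkl','rb')); fr=np.load('poses2.npz')['fr'].copy()
fr[:2]=np.load('poses.npz')['fr'][:2]+[-.0047,.005]   # side-view consistent
def edge(im,cam,z,us,along,vr,ch):
    g=cv2.GaussianBlur(im['color'],(3,3),0)[:,:,ch].astype(np.float32); v=np.arange(vr[0],vr[1],.25); o=[]
    for u in us:
        L=[(u,w,z) if along=='x' else (w,u,z) for w in v]
        p=proj(cam,W(fr,L)).astype(np.float32)
        I=cv2.remap(g,p[:,0],p[:,1],cv2.INTER_CUBIC).ravel(); G=abs(np.gradient(I)); k=G.argmax(); s=slice(max(k-6,0),k+7)
        o.append((G[s]*v[s]).sum()/G[s].sum())
    k,b=np.polyfit(us,o,1); k,b=np.polyfit(np.array(us)[(r:=abs(np.array(o)-k*us-b))<=np.sort(r)[int(.8*len(r))]],np.array(o)[r<=np.sort(r)[int(.8*len(r))]],1)
    return round(float(k),4),'y at 0/-180:',round(float(b),2),round(float(b-180*k),2),'rms',round(float(np.std(np.array(o)-k*us-b)),2)
ux=np.arange(-180,-40,3.)
print('blade outer',edge(d6,d6,11,ux,'x',(-6,8),0))
print('blade inner',edge(d6,d6,11,ux,'x',(26,42),0))
print('rail top inner',edge(d6,d6,30,np.arange(-195,-60,3.),'x',(-8,6),2))
print('rail top outer',edge(d6,d6,30,np.arange(-205,-60,3.),'x',(-53,-38),2))
print('pale inner before (slope=-yaw err)',edge(s,s,30,np.arange(10,205,4.),'y',(-6,6),2))
print('pale outer now',edge(d6,d6,30,np.arange(60,150,3.),'y',(38,52),2))
E
```

```text
blade outer (-0.0062, 'y at 0/-180:', -0.76, 0.34, 'rms', 1.0)
blade inner (-0.0009, 'y at 0/-180:', 35.52, 35.68, 'rms', 0.94)
rail top inner (-0.0155, 'y at 0/-180:', -0.33, 2.46, 'rms', 1.0)
rail top outer (-0.0109, 'y at 0/-180:', -44.8, -42.85, 'rms', 1.02)
pale inner before (slope=-yaw err) (0.0029, 'y at 0/-180:', 1.08, 0.55, 'rms', 0.79)
pale outer now (0.0037, 'y at 0/-180:', 47.25, 46.58, 'rms', 0.92)
```

In the tool's units: -0.0012 m is -0.12, -0.001 m is -0.1, -0.01 rad is -0.2.

```bash
python3 drive.py '[[[0,-0.1,-0.08,-0.2],[0,-0.12,-0.1,-0.2],[0,-0.12,-0.1,-0.2]]]'|egrep 'gras|rot'
python3 - <<'E'
from fit import *
from go import at
at()
fr=np.load('poses.npz')['fr']
D={'top':[grab('top') for _ in range(2)],'side':[grab('side') for _ in range(2)]}
pickle.dump(D,open('f7.pkl','wb'))
fs=fr.copy(); fs[:2]+=[-.0047,.005]
def pts(cam,g,f,z,us,along,vr):
    v=np.arange(vr[0],vr[1],.25);o=[]
    for u in us:
        p=proj(cam,W(f,[(u,w,z) if along=='x' else (w,u,z) for w in v])).astype(np.float32)
        I=cv2.remap(g,p[:,0],p[:,1],cv2.INTER_LINEAR).ravel();G=abs(np.gradient(cv2.GaussianBlur(I[None],(15,1),3).ravel()));k=G.argmax();s=slice(max(k-8,0),k+9)
        o.append((G[s]*v[s]).sum()/G[s].sum())
    return np.array(o)
def lin(ims,f,z,us,along,vr,name):
    g=np.mean([i['color'].astype(np.float32).sum(2) for i in ims],0).astype(np.float32)
    o=pts(ims[0],g,f,z,us,along,vr)
    r=least_squares(lambda q:q[0]*us+q[1]-o,[0,np.median(o)],loss='cauchy',f_scale=.4)
    print(name,'slope',r.x[0].round(4),'off',r.x[1].round(2),'med res',np.median(abs(r.fun)).round(2))
A=np.arange
lin(D['top'],fr,30,A(-205,-20,2.),'x',(-54,-36),'top rail outer')
lin(D['top'],fr,30,A(-205,-150,2.),'x',(-8,8),'top rail inner tip')
lin([d],fr,30,A(-40,200,2.),'y',(38,52),'top pale outer before(-)')
lin(D['top'],fr,30,A(-45,10,2.),'y',(38,52),'top pale outer now(-)')
lin(D['side'],fs,30,A(-205,-60,2.),'x',(-54,-36),'side rail outer')
lin(D['side'],fs,30,A(-195,-60,2.),'x',(-8,6),'side rail inner')
lin(D['side'],fs,11,A(-180,-40,2.),'x',(-6,8),'side blade outer')
lin(D['side'],fs,11,A(-180,-40,2.),'x',(26,42),'side blade inner')
lin([s],fs,30,A(-30,205,2.),'y',(-8,8),'side pale inner before(-)')
lin([s],fs,30,A(-30,205,2.),'y',(38,52),'side pale outer before(-)')
E
```

```text
tool_rot: [[0.159, 0.987, -0.003], [0.987, -0.159, 0.01], [0.009, -0.004, -1.0]]
grasp_force: 30.2
frame x,y,z mm -12.1 54.3 41.4 yaw err 0.0092 F -7.9 15.9 4.3 T [ 2.99  0.91 -0.47] t 18.1
top rail outer slope -0.0086 off -44.24 med res 0.36
top rail inner tip slope 0.1059 off 17.02 med res 1.35
top pale outer before(-) slope 0.0032 off 45.42 med res 0.4
top pale outer now(-) slope -0.121 off 40.91 med res 0.37
side rail outer slope -0.0054 off -44.11 med res 0.24
side rail inner slope -0.0069 off 0.94 med res 0.27
side blade outer slope -0.003 off -0.31 med res 0.21
side blade inner slope -0.0013 off 35.45 med res 0.18
side pale inner before(-) slope 0.0055 off 1.03 med res 0.22
side pale outer before(-) slope 0.0052 off 46.72 med res 0.28
```

View pics/c10.png

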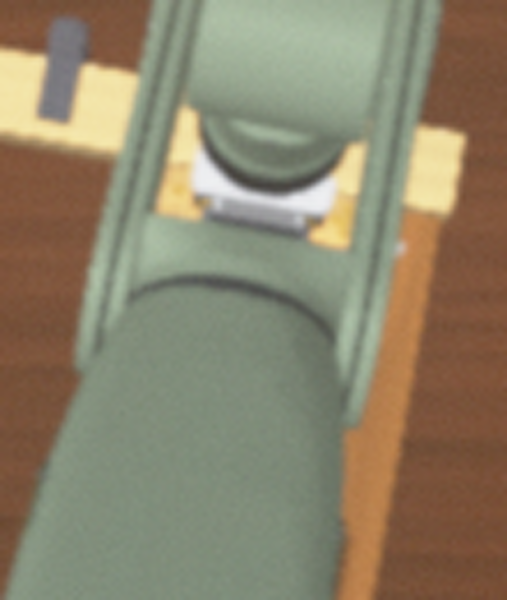

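The top view only shows the rail emerging beside the arm, with its end near (360,600). The edge fits put the rail, blade and pale rail square within about 3 mrad. I'll ease the y push slightly and take half the turn back.

The rows are not in the units I measure in: shifts go in cm and turns go in units of 0.05 rad. I convert before sending: 0.001 m is 0.1, 0.0005 m is 0.05, 0.004 rad is 0.08.

```bash
python3 drive.py '[[[0.05,0.05,0,0.06],[0.1,0.05,0,0.08],[0.1,0.05,0,0.08],[0.1,0.05,0,0.08]]]'|egrep 'gras|rot'
cat > m.py <<'E'
from fit import *
from go import at
at()
fr=np.load('poses.npz')['fr'];fs=fr.copy(); fs[:2]+=[-.0047,.005]
def lin(ims,f,z,us,along,vr,name):
    g=np.mean([i['color'].astype(np.float32).sum(2) for i in ims],0).astype(np.float32);v=np.arange(vr[0],vr[1],.25);o=[]
    for u in us:
        p=proj(ims[0],W(f,[(u,w,z) if along=='x' else (w,u,z) for w in v])).astype(np.float32)
        I=cv2.remap(g,p[:,0],p[:,1],cv2.INTER_LINEAR).ravel();G=abs(np.gradient(cv2.GaussianBlur(I[None],(15,1),3).ravel()));k=G.argmax();q=slice(max(k-8,0),k+9)
        o.append((G[q]*v[q]).sum()/G[q].sum())
    o=np.array(o);r=least_squares(lambda q:q[0]*us+q[1]-o,[0,np.median(o)],loss='cauchy',f_scale=.4)
    print(name,r.x.round(4))
A=np.arange
def rep(t,sd):
    lin(t,fr,30,A(-205,-20,2.),'x',(-54,-36),'top rail outer')
    lin(sd,fs,30,A(-205,-60,2.),'x',(-54,-36),'side rail outer')
    lin(sd,fs,30,A(-195,-60,2.),'x',(-8,6),'side rail inner')
    lin(sd,fs,11,A(-180,-40,2.),'x',(-6,8),'side blade outer')
    lin(sd,fs,11,A(-180,-40,2.),'x',(26,42),'side blade inner')
    lin(sd,fs,22,A(95,126,1.),'y',(-6,6),'stock outer top (-)')
    lin(sd,fs,30,A(140,170,1.),'y',(-6,6),'pale inner(-)')
d6,t6=pickle.load(open('f6.pkl','rb'));print('f6');rep([t6],[d6])
print('now');rep([grab('top') for _ in range(4)],[grab('side') for _ in range(4)])
E
python3 m.py
```

```text
tool_rot: [[0.162, 0.987, -0.004], [0.987, -0.162, 0.009], [0.008, -0.006, -1.0]]
grasp_force: 30.1
frame x,y,z mm -12.1 54.4 41.3 yaw err 0.0055 F -9.0 12.3 6.9 T [ 2.67  1.16 -0.39] t 18.8
f6
top rail outer [-7.200e-03 -4.409e+01]
side rail outer [-4.70000e-03 -4.39294e+01]
side rail inner [-0.005   1.1026]
side blade outer [-0.0044 -0.5028]
side blade inner [-1.30000e-03  3.54289e+01]
stock outer top (-) [ 0.0313 -1.5338]
pale inner(-) [0.0083 0.5086]
now
top rail outer [-5.90000e-03 -4.39549e+01]
side rail outer [-5.30000e-03 -4.40791e+01]
side rail inner [-0.0071  0.9197]
side blade outer [-0.0048 -0.5372]
side blade inner [-1.10000e-03  3.54502e+01]
stock outer top (-) [ 0.0405 -2.5133]
pale inner(-) [0.008  0.5826]
```

```bash
python3 drive.py '[[[0,0,0,0],[0,0,0,0],[0,0,0,0],[0,0,0,0]]]'|egrep 'gras|force'; python3 -c "
from go import *
at(); print(manip.close_job())"
```

```text
force: [-7.7, 13.6, 7.1]
grasp_force: 30.1
frame x,y,z mm -12.1 54.4 41.3 yaw err 0.0055 F -9.9 12.2 7.1 T [ 2.74  1.12 -0.39] t 19.6
the job is handed in; nothing more can be done
None
```

I handed the job in at about 19.6 s. The square is seated in the corner, still gripped, and pressing about 10 N on the pale rail and 12 N on the side rail; camera edge fits put the side rail and blade within about 3 mrad of square to the pale rail.

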